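# Swing up the stop arm and feed the tube home

## Task

On the feed station, push the counterweighted stop arm up past its balance point so that it stays raised by itself, guiding it without flinging it. Then push the long square tube along its track, under the raised arm, until it butts squarely against the end stop. Only push: do not lift the tube off the track, and leave the other things on the bench where they lie.

Things in the scene. Friction and masses are not known exactly. Their poses are not given: they have to be found in the camera images.
- station: Fixed steel feed station. Origin on the bench top under the middle of its track. y axis: along the track, the feed direction, to the end stop; x: across it, away from the robot, to the pivot post; z up. Track bed 500 long (y -250 to 250), top face 6 above the bench; two guide rails 6 wide, 46 apart inside, tops 21 above the bench. Sizes in mm.
- station_stop (a point): Middle of the end stop's face, at station y = 240, 26 above the bench; axes as the station's. The stop is a fixed steel plate 58 wide, its top 51 above the bench. Sizes in mm.
- pivot (a point): Hinge centre of the stop arm, 110 above the bench, at station x = 150, y = 0; axes as the station's. The arm turns about the y axis through it, between two post cheeks (44 x 6, 126 high, 50 apart over all). A round counterweight, 54 across and 56 long, is on a horn behind and above the hinge. Sizes in mm.
- push_bar (a point): Centre of the push bar at the free end of the stop arm: a free-turning steel roller 22 thick and 120 long, lying along station y, 215 from the hinge. This point's axes turn with the arm: x along the boom towards the hinge. Lowered, the bar is 110 above the bench on the robot's side of the track (station x = -65). Sizes in mm.
- blade (a point): Foot of the stop blade that hangs from the boom 150 from the hinge: 36 wide along the boom, 6 thick. Lowered, the foot is 16 above the bench and blocks the track at station y = 0. Turns with the arm. Sizes in mm.
- stop_arm (a joint): Stop arm angle, rad: 0 lowered (boom level, from the post over the track towards the robot), growing as the free end rises; ends at 1.75, just past upright, leaning away from the robot. Boom 20 wide, 16 high (mm), centred on the hinge. Balances at 0.65 to 0.85: below, it falls back to 0; above, it goes on to 1.75 by itself, damped, and stays. Lifting the bar takes 2 to 3 N at first, less higher up.
- tube: Loose square aluminium tube lying in the track between the rails, open at both ends, 40 x 40 and 140 long (along its y axis, parallel to the track), wall 3, about 0.35 kg. Origin at the centre of its underside, which rests 6 above the bench. It starts before the blade; butted on the end stop, its origin is at station y = 170. It slides with a few newtons. Sizes in mm.
- offcut: Bystander: loose short piece of the same square tube, 40 x 40 and 60 long, on the bench beyond the track. Origin under its centre. (mm)
- magnet_square: Bystander: flat yellow triangular magnetic square about 90 x 90, 16 thick, on the bench beyond the track. Origin under its middle. (mm)
- hammer: Bystander: hammer 240 long lying between robot and track, left part. Origin under its middle. (mm)
- brush: Bystander: brush 200 long lying between robot and track, right part. Origin under its middle. (mm)
- wrench: Bystander: wrench 180 long, far right. Origin under its middle. (mm)
- can: Bystander: upright spray can 66 across and 160 high, far left. Origin under its centre. (mm)
- clamp: Bystander: flat-lying C-clamp about 140 x 110, 20 high, right of the robot. Origin under its middle. (mm)
- helmet: Bystander: black welding helmet, 230 across and 195 high, right side of the bench. Origin under its middle. (mm)
There are look-alikes about, which are no part of the job. Of the things like the tube, leave any that is green; of the rest the smaller one is meant.

How it is judged (in metres and radians):
On the way, in this order (a step that is already met when the one before it is completed fails the run):
1. the stop arm is up against its raised end while the tube is still before the blade (value of joint stop_arm above 1.5 rad and y of tube in the frame of station below -0.06 m), for 0.2 s.
2. the tube is against the end stop (y of tube in the frame of station between 0.164 and 0.176 m and x of tube in the frame of station between -0.008 and 0.008 m and height (world z) of tube below 0.012 m and value of joint stop_arm above 1.5 rad), for 0.2 s.
At the end, for the whole second after the job is handed in: The stop arm stays raised by itself (joint above 1.5 rad, still); the tube lies flat in the track (within 8 mm of its middle, 0.06 rad of its direction), at rest, its end within 6 mm of the end stop (all of step 2 and velocity of joint stop_arm below 0.1 rad/s and linear speed of tube below 0.02 m/s and angle between the y axis of tube and the y axis of station, either way round below 0.06 rad); the robot touches nothing.
It fails at once if the tube is lifted off the track (height (world z) of tube above 0.022 m).
It fails at once if the stop arm is flung (faster than 4 rad/s) (velocity of joint stop_arm above 4 rad/s).
It fails at once if another thing on the bench is disturbed (moved more than 30 mm) (distance of any of offcut, magnet_square, hammer, brush, wrench, can, clamp, helmet from where it was at the start of the episode above 0.03 m).
It also fails if it takes over 58 s, if anything falls off the work surface, if the arm or the gripper's body presses on something with over 40 N, if the wrist force passes 120 N, or if a joint passes its speed limit or range.

## Robot

A 6-joint arm with a two-finger parallel gripper is mounted at the origin on the work surface. World frame = base frame: x ahead of the robot, y to its left, z up, the work surface at z = 0. Lengths are in mm, angles in degrees, forces in N, time in s.
With the tool pointing down it reaches from about 300 to 850 mm from the base axis. Payload 4.2 kg.
Tool frame: the origin (TCP) lies midway between the tips of the shut fingers; the grasp point (between the pads) lies 19 mm behind it (env.grip_depth is the distance from the TCP to the grasp point, in mm); z points along the fingers, y is the line along which they close (so a half turn about z gives the same grasp; the last joint's range is limited). The gripper opens to 91 mm and grips with 3 to 60 N. Pads are 32 mm wide; open, the fingers measure 118 mm over their backs; the gripper's body (76 mm by 178 mm) begins 60 mm behind the grasp point.
Start: joints at [-73.052, 18.312, 89.639, -0, 72.044, -1.146], TCP at [178.585, -546.581, 213.976] pointing down, gripper open.
Joint ranges: [-177.97, 177.97], [-48.28, 115.42], [12.27, 149.76], [-77.06, 257.06], [2.81, 150.46], [-146.56, 146.56]. Speed limits (degrees/s): [147.25, 147.25, 180, 180, 180, 180].

## Interface

Orientations are given as [roll, pitch, yaw] about the fixed x, y, z axes, in that order (R = Rz(yaw) Ry(pitch) Rx(roll)).
In Python, from workcell import env, eyes gives the robot as it stands.
- The arm moves only by the tool send_rows, never from a script. Its argument "motion" is a list of rows, each a list of 7 numbers: the shift along the world's x, y, z normalised to -1 to 1, where 1 is 0.5 m, then the turn, a rotation vector about the world's x, y, z normalised to -1 to 1, where 1 is 60 degrees, then the opening, from -1 (shut) to 1 (fully open). A call has 1 to 20 rows; each row is the pose to reach, as a shift and turn from the pose commanded when the call began; what a row does not reach only later rows make up. A row lasts 1/8 s, in which the tool goes at most 62.5 mm and 10.7 degrees, less where a joint would pass 70% of its speed; a pose out of reach is approached as far as the arm can. A call with a number of a shift or a turn outside -1 to 1 is refused whole. A call with a gripper value outside its range is refused whole. The fingers move at their own pace and stop on an object; "squeeze" is the grip in N (left out, the last holds). Time passes only in rows, so rows that repeat a pose let the fingers close. It gives the time, the measured TCP pose, the force, the opening and the grip force at its end, in the units of the state.
- env.state(): the state, without advancing time (a new reading comes with each control period).
- eyes.grab_frame(name): name is "side" or "top" or "wrist"; returns a dict with "pixels" (420x560x3 uint8, red, green, blue), "depth" (420x560 float32, mm along the optical axis (not along the pixel's ray), 0 where there is no reading), "fx", "fy", "cx", "cy" (pixels), "R" (3x3) and "t" (3): a world point X has camera coordinates R X + t; the wrist camera has in their place "T_tool_cam" (4x4, takes a point from camera to tool coordinates, whose origin is the TCP and whose axes are the flange's). Camera axes: x right, y down, z forward; pixel columns grow to the right and rows downward; lengths in mm; the calibration is good to about 2 mm. The wrist camera is an equidistant fisheye: a pixel r from the principal point sees the ray r / f radians off the axis. A picture is of the moment at which its call begins: read the wrist's pose just before it.
- env.job_done(): hands the job in; it is judged then, once.
The state is a dict: "time_s": time; "qpos": joint angles; "qvel": joint speeds; "effort": joint torques, N m; "ee_pos": TCP position; "ee_rot": TCP orientation; "force": force on the tool from outside, world axes, zero at the start; "torque": the same for the moment, N m; "gripper_width": finger opening in mm; "gripper_force": force on a finger pad.
Only numpy, scipy, OpenCV 4.12 (cv2) and the standard library are available. Lean on these libraries where they do the work, as an engineer would, in place of code of your own. Each camera call takes 0.05 s, during which the arm holds its last target. There are 200 camera calls.

## Working session

There is one attempt and no reset: what is moved stays moved. The work goes in short steps, Python scripts to look and compute and a tool call to move; the robot and the scene stay as the last step left them, time stands still between calls to the robot, and variables do not carry over. Pictures are saved under pics/ and viewed, at most 10 in all, crops included, and the job is handed in when it is done.

Besides the shell and the picture viewer there is one more tool, called after "Emit:" as a command line: name --pt "numbers of a row" for each row, then --argument value for the rest. send_rows: Moves the arm, as the interface text tells. Its arguments: {"type":"object","properties":{"motion":{"type":"array"},"squeeze":{"type":"number"}},"required":["motion"]}

```bash
mkdir -p pics; ls
cat > h.py <<'E'
import numpy as np, cv2
from workcell import env, eyes
def cloud(f):
    d=f["depth"];v,u=np.mgrid[:d.shape[0],:d.shape[1]]
    P=np.stack([(u-f["cx"])/f["fx"]*d,(v-f["cy"])/f["fy"]*d,d],-1)
    return (P-np.array(f["t"]))@np.array(f["R"])
E
python3 - <<'E'
from h import *
import pickle
fs={n:eyes.grab_frame(n) for n in("top","side")}
pickle.dump(fs,open("f0.pkl","wb"))
for n,f in fs.items(): cv2.imwrite(f"pics/{n}0.png",cv2.resize(f["pixels"][...,::-1],(800,600)))
print(env.state()["ee_rot"])
E
```

```text
pics
[-1.79908968e+02 -2.28618138e-03  1.80925439e+01]
```

View pics/top0.png

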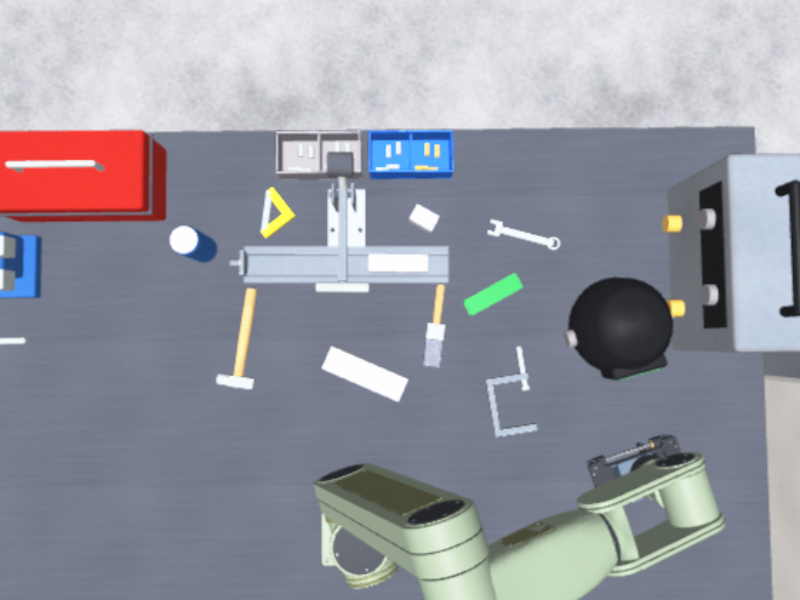

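View pics/side0.png

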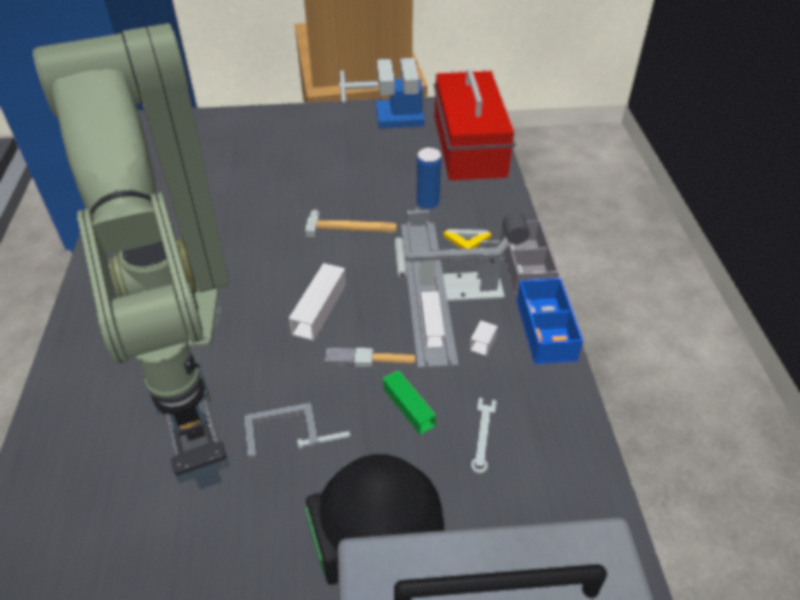

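Top view (800x600): the track runs x 240–448 at row 265, with the end stop on the left and the push bar at (342,287). There are three candidates: white in the track (398,262), larger white on the bench (365,374) and green (493,293). The one in the track is not green and is the smaller white one, so it fits. I'll confirm it in a crop and measure.

Run:
```python
from h import *
import pickle
fs=pickle.load(open("f0.pkl","rb"));f=fs["top"];W=cloud(f);s=.7
cv2.imwrite("pics/crop0.png",cv2.resize(f["pixels"][85:290,150:380][...,::-1],None,fx=2.9,fy=2.9,interpolation=cv2.INTER_CUBIC))
px=f["pixels"].astype(int)
def box(name,u0,u1,v0,v1,z0,z1,white=False):
    sl=np.s_[int(v0*s):int(v1*s),int(u0*s):int(u1*s)]
    P=W[sl];m=(P[...,2]>z0)&(P[...,2]<z1)
    if white: m&=px[sl].min(-1)>200
    p=P[m].astype(np.float32)
    r=cv2.minAreaRect(p[:,:2]);print(name,m.sum(),r,np.median(p[:,2]),p[:,:2].min(0),p[:,:2].max(0))
    return p
box("tube",355,440,245,280,38,60)
box("track",225,455,240,292,3,30)
box("stop",225,260,240,292,35,60)
box("bar",305,380,275,300,95,135)
box("boom",330,355,200,280,100,135)
box("cw",320,360,145,182,100,250)
box("bigtube",310,420,335,410,25,60)
box("green",455,530,265,320,25,60)
box("hammer",210,265,285,395,4,60)
box("brush",415,450,282,370,4,60)
box("can",165,205,220,262,120,180)
print(env.state()["ee_pos"])
```

```text
Traceback (most recent call last):
cv2.error: OpenCV(4.12.0) /io/opencv/modules/imgproc/src/convhull.cpp:143: error: (-215:Assertion failed) total >= 0 && (depth == CV_32F || depth == CV_32S) in function 'convexHull'
```

View pics/crop0.png

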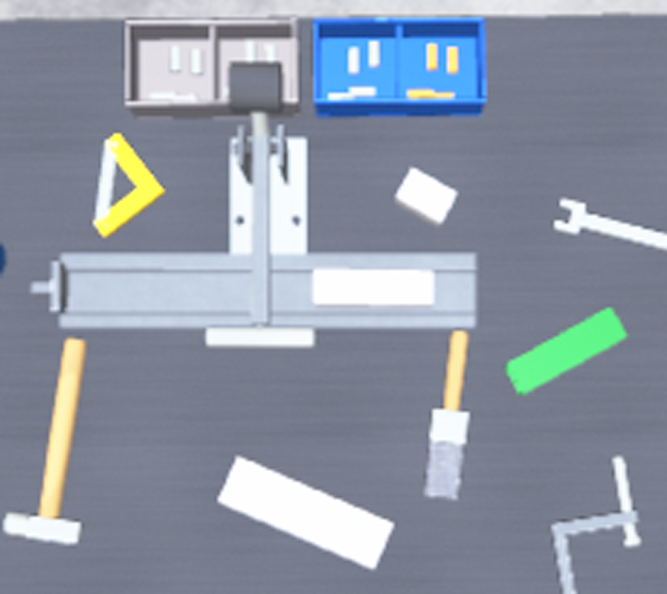

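The crop confirms it: the small white tube lies in the track between the rails at (373,287). The larger white one is on the bench at (305,513) and the green one is at (567,350). Next I'll fix the measuring.

Run:
```python
from h import *
import pickle
fs=pickle.load(open("f0.pkl","rb"));f=fs["top"];W=cloud(f);s=.7
print(f["t"],f["R"],(f["depth"]==0).mean())
for n,u,v in [("bench",300,330),("tube",398,262),("track",290,265),("bar",342,287),("boom",342,240),("stop",243,265),("can",184,240)]: print(n,W[int(v*s),int(u*s)].round(1))
```

```text
[ -92.6372367   515.38916756 1612.09254102] [[-0.01128252 -0.99991507  0.00652406]
 [-0.99862268  0.01093313 -0.05131487]
 [ 0.05123918 -0.00709404 -0.99866121]] 0.003775510204081633
bench [461.2 153.2  -2.4]
tube [618.3 -85.9  41.2]
track [617.6 175.   11.2]
bar [555.3  41.4 116.8]
boom [659.1  40.2 121.9]
stop [615. 282.  44.]
can [657.3 388.2 158.6]
```

Run:
```python
from h import *
import pickle
fs=pickle.load(open("f0.pkl","rb"));f=fs["top"];W=cloud(f);s=.7
def box(name,u0,u1,v0,v1,z0,z1):
    P=W[int(v0*s):int(v1*s),int(u0*s):int(u1*s)];p=P[(P[...,2]>z0)&(P[...,2]<z1)].astype(np.float32)
    if len(p)<5: print(name,"few",np.percentile(P[...,2],[0,50,100]));return
    r=cv2.minAreaRect(np.ascontiguousarray(p[:,:2]));print(name,len(p),np.round(r[0],1),np.round(r[1],1),round(r[2],2),"z",np.median(p[:,2]).round(1),p[:,:2].min(0).round(),p[:,:2].max(0).round())
box("tube",355,440,245,280,33,60)
box("track",225,455,240,292,3,30)
box("stop",225,260,240,292,35,60)
box("bar",305,380,275,300,95,135)
box("boom",330,355,200,280,100,135)
box("cw",320,360,145,182,100,250)
box("bigtube",310,420,335,410,25,90)
box("green",455,530,265,320,25,60)
box("hammer",210,265,285,395,4,60)
box("brush",415,450,285,370,4,60)
box("can",165,205,220,262,120,180)
```

```text
tube 489 [616.1 -86. ] [137.   39.4] 89.41 z 44.3 [ 596. -154.] [636. -17.]
track 2476 [615.   57.3] [559.3 124.3] 89.42 z 7.4 [ 550. -223.] [680. 337.]
stop 82 [621.9 286.8] [40.9 48.4] 49.49 z 47.3 [594. 280.] [649. 317.]
bar 301 [562.1  42. ] [124.8  39.5] 89.71 z 116.1 [542. -20.] [582. 104.]
boom 402 [662.5  36.2] [182.4  49. ] 1.95 z 115.6 [571.  15.] [755.  64.]
cw 352 [818.3  39.4] [51.8 57.4] 0.91 z 199.4 [792.  11.] [845.  68.]
bigtube 999 [354.1  -4. ] [195.5  56.6] 66.15 z 54.2 [ 290. -103.] [419.  95.]
green 479 [ 540.7 -313.2] [ 40.  140.9] 28.2 z 38.4 [ 493. -383.] [ 589. -242.]
hammer 824 [439.  305.9] [128.8 264. ] 89.91 z 20.4 [307. 242.] [571. 370.]
brush 562 [ 466.5 -167.8] [ 83.8 198.4] 89.33 z 15.8 [ 367. -211.] [ 565. -126.]
can 386 [658.5 387.1] [63.2 64.9] 11.72 z 156.9 [627. 355.] [692. 420.]
```

Run:
```python
from h import *
from scipy.spatial.transform import Rotation as R
r0=R.from_euler("xyz",env.state()["ee_rot"],degrees=True)
rf=R.from_euler("y",-50,degrees=True)*R.from_euler("x",180,degrees=True)
print((rf*r0.inv()).as_rotvec(degrees=True)/60)
print(np.round(eyes.grab_frame("wrist")["T_tool_cam"],2))
```

```text
[ 0.13013291 -0.82641892 -0.28276051]
[[-0.0000e+00 -9.6000e-01 -2.8000e-01  8.0730e+01]
 [ 1.0000e+00 -0.0000e+00 -0.0000e+00 -3.0000e-02]
 [-0.0000e+00 -2.8000e-01  9.6000e-01 -1.6983e+02]
 [ 0.0000e+00  0.0000e+00  0.0000e+00  1.0000e+00]]
```

Emit:
send_rows --pt "0.04 0.0 0.2 0 0 0 -1" --pt "0.1 0.12 0.25 0 0 0 -1" --pt "0.15 0.24 0.25 0.02 -0.12 -0.04 -1" --pt "0.2 0.36 0.25 0.04 -0.25 -0.08 -1" --pt "0.25 0.48 0.25 0.06 -0.38 -0.13 -1" --pt "0.3 0.6 0.25 0.08 -0.51 -0.17 -1" --pt "0.35 0.72 0.25 0.1 -0.63 -0.21 -1" --pt "0.4 0.84 0.25 0.12 -0.75 -0.25 -1" --pt "0.45 0.96 0.25 0.13 -0.826 -0.283 -1" --pt "0.45 0.98 0.25 0.13 -0.826 -0.283 -1" --pt "0.45 0.98 0.25 0.13 -0.826 -0.283 -1" --pt "0.45 0.98 0.25 0.13 -0.826 -0.283 -1"

```text
time_s: 1.65
ee_pos: [403.3, -54.4, 338.8]
ee_rot: [179.8, -50.0, 0.4]
force: [0.5, -0.3, -0.5]
gripper_width: 0.6
gripper_force: 0.0
```

Emit:
send_rows --pt "0.05 0.1 -0.08 0 0 0 -1" --pt "0.08 0.193 -0.17 0 0 0 -1" --pt "0.09 0.193 -0.27 0 0 0 -1" --pt "0.11 0.193 -0.37 0 0 0 -1" --pt "0.12 0.193 -0.46 0 0 0 -1" --pt "0.13 0.193 -0.54 0 0 0 -1" --pt "0.17 0.193 -0.56 0 0 0 -1" --pt "0.22 0.193 -0.565 0 0 0 -1" --pt "0.255 0.193 -0.565 0 0 0 -1" --pt "0.255 0.193 -0.565 0 0 0 -1" --pt "0.255 0.193 -0.565 0 0 0 -1"

```text
time_s: 3.02
ee_pos: [497.1, -68.2, 176.5]
ee_rot: [159.0, -39.7, 19.8]
force: [-0.3, -1.1, -0.6]
gripper_width: 0.6
gripper_force: 0.0
```

Run:
```python
from h import *
print(env.state()["ee_pos"],env.state()["qpos"].round(0) if hasattr(env.state()["qpos"],"round") else env.state()["qpos"])
cv2.imwrite("pics/s1.png",cv2.resize(eyes.grab_frame("side")["pixels"][110:290,180:400][...,::-1],None,fx=3.3,fy=3.3,interpolation=cv2.INTER_CUBIC))
```

```text
[497.1015744  -68.20394759 176.49369769] [ -7.  -1. 136. -77.   3. 146.]
```

View pics/s1.png

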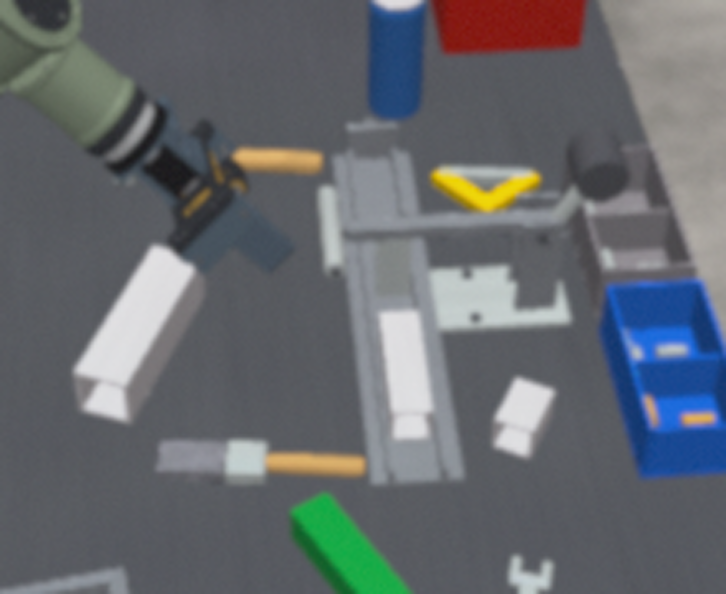

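The picture shows the hand at (220,220), short of the bar at (330,230): q5 hit its lower limit because this tilt is too flat so close in. I'll back up and use a steeper tool.

Emit:
send_rows --pt "-0.1 0 0.2 0 0.0 0 -1" --pt "-0.15 0 0.4 0 0.1 0 -1" --pt "-0.15 0 0.55 0 0.2 0 -1" --pt "-0.15 0 0.55 0 0.333 0 -1" --pt "-0.15 0 0.55 0 0.333 0 -1" --pt "-0.15 0 0.55 0 0.333 0 -1" --pt "-0.15 0 0.55 0 0.333 0 -1" --pt "-0.15 0 0.55 0 0.333 0 -1" --pt "-0.15 0 0.55 0 0.333 0 -1" --pt "-0.15 0 0.55 0 0.333 0 -1" --pt "-0.15 0 0.55 0 0.333 0 -1" --pt "-0.15 0 0.55 0 0.333 0 -1"

```text
time_s: 4.58
ee_pos: [421.4, -67.4, 450.5]
ee_rot: [166.2, -20.6, 16.2]
force: [-0.3, 0.2, -0.8]
gripper_width: 0.7
gripper_force: 0.0
```

Run:
```python
from h import *
s=env.state();print(s["ee_pos"],s["ee_rot"],np.array(s["qpos"]).round(1))
```

```text
[421.35739024 -67.3801574  450.48207542] [166.1592298  -20.55821179  16.19004129] [ -6.7 -12.3  93.8  -5.2  74.5  70. ]
```

```bash
cat > fk.py <<'E'
import numpy as np
from scipy.spatial.transform import Rotation as R
from scipy.optimize import least_squares
A=lambda ax,d:R.from_euler(ax,d,degrees=True)
def fk(q,p,s4=1):
    a,h,L2,e,L3,d=p
    b=A("z",q[0]);f=b*A("y",q[1]+q[2]);t=f*A("z",s4*q[3])*A("y",q[4])
    return b.apply([a,0,h])+(b*A("y",q[1])).apply([0,0,L2])+f.apply([-e,0,L3])+t.apply([0,0,d]),t.apply([0,0,1]),t
data=[([-73.052,18.312,89.639,0,72.044,-1.146],[178.585,-546.581,213.976]),([-7,-1,136,-77,3,146],[497.1,-68.2,176.5]),([-6.7,-12.3,93.8,-5.2,74.5,70],[421.36,-67.38,450.48])]
E
python3 - <<'E'
from fk import *
for s4 in(1,-1):
    r=least_squares(lambda p:np.concatenate([fk(q,p,s4)[0]-x for q,x in data]),[100,400,400,0,400,250])
    print(s4,r.x.round(1),r.fun.round(1))
    print([fk(q,r.x,s4)[1].round(2) for q,_ in data])
for e in([159,-39.7,19.8],[166.16,-20.56,16.19]): print(R.from_euler("xyz",e,degrees=True).as_matrix()[:,2].round(2))
E
```

```text
1 [ 12.9 133.4 561.1 -12.  410.  310.1] [-10.8  -3.9   4.2  -1.9  -8.5  -2.   -0.9  -9.3  -2.2]
[array([ 0., -0., -1.]), array([ 0.69, -0.14, -0.71]), array([ 0.39, -0.13, -0.91])]
-1 [ 49.4 118.4 497.   11.6 386.8 252.8] [-10.4  -5.4  15.1  -0.4  20.2  -7.2   5.3  39.5  -7.9]
[array([ 0., -0., -1.]), array([ 0.7 , -0.03, -0.71]), array([ 0.41,  0.04, -0.91])]
[ 0.68 -0.14 -0.72]
[ 0.39 -0.13 -0.91]
```

```bash
cat >> fk.py <<'E'
def fkb(q,p):
    x,z,t=fk(q,p[:6]); return x+A("z",q[0]).apply([0,p[6],0]),z,t
P=least_squares(lambda p:np.concatenate([fkb(q,p)[0]-x for q,x in data]),[12,133,561,-12,410,310,0]); PR=P.fun.round(1); P=P.x
lo=np.array([-178,-48.3,12.3,-77,2.81,-146.5]);hi=np.array([178,115.4,149.7,257,150.4,146.5])
def ik(x,al,yaw=0):
    # tool z dir forward-down by al deg; q4 ~0, direct
    z=A("z",yaw).apply([np.cos(np.radians(al)),0,-np.sin(np.radians(al))])
    r=least_squares(lambda q:np.concatenate([(fkb(q,P)[0]-x)/100,3*(fkb(q,P)[1]-z),[0.0*q[5]]]),[5,20,90,0,60,85],bounds=(lo,hi))
    return r.x.round(0)[:5],round(r.cost,4)
E
python3 - <<'E'
from fk import *
print(P.round(1),PR)
for al in(45,50,55,60):
    n=np.array([np.sin(np.radians(al)),np.cos(np.radians(al))]);t=np.array([n[1],-n[0]])
    for th,c in((0,20),(0,0),(.5,0),(1.1,0)):
        C=np.array([767-215*np.cos(th),110+215*np.sin(th)]);T=C-(27+c)*n+25*t
        print(al,th,T.round(),ik([T[0],42,T[1]],al))
for x,y,z in((617,-200,45),(617,-180,150),(617,180,45)): print(x,y,z,ik([x,y,z],90))
E
```

```text
[ -1.5 139.3 586.3 -21.3 419.1 332.6  10.9] [-0.6 -0.2 -0.1  0.1  1.   0.  -0.1 -0.4  0. ]
45 0 [536.  59.] (array([  5.,  13., 132., -77.,   3.]), np.float64(0.1731))
45 0 [551.  73.] (array([  5.,  12., 131., -77.,   3.]), np.float64(0.129))
45 0.5 [577. 176.] (array([  5.,   6., 128., -77.,   4.]), np.float64(0.0001))
45 1.1 [668. 265.] (array([  4.,   8., 111., -10.,  17.]), np.float64(0.0))
50 0 [532.  61.] (array([  5.,  13., 132., -77.,   3.]), np.float64(0.0637))
50 0 [547.  73.] (array([  5.,  13., 131., -77.,   3.]), np.float64(0.0392))
50 0.5 [574. 177.] (array([  5.,   6., 125., -19.,  10.]), np.float64(0.0))
50 1.1 [665. 265.] (array([  4.,   8., 107.,  -6.,  25.]), np.float64(0.0))
55 0 [528.  63.] (array([  5.,  14., 133., -77.,   3.]), np.float64(0.0078))
55 0 [544.  74.] (array([  5.,  14., 131., -77.,   3.]), np.float64(0.0013))
55 0.5 [571. 177.] (array([  5.,   6., 121.,  -9.,  18.]), np.float64(0.0))
55 1.1 [662. 266.] (array([  4.,   9., 103.,  -4.,  33.]), np.float64(0.0))
60 0 [524.  65.] (array([  5.,  14., 131., -23.,   6.]), np.float64(0.0001))
60 0 [541.  75.] (array([  5.,  14., 129., -17.,   8.]), np.float64(0.0))
60 0.5 [567. 178.] (array([  4.,   7., 118.,  -5.,  26.]), np.float64(0.0))
60 1.1 [659. 266.] (array([ 4., 11., 99., -3., 40.]), np.float64(0.0))
617 -200 45 (array([-19.,  33.,  92.,   0.,  55.]), np.float64(0.0))
617 -180 150 (array([-17.,  27.,  86.,   0.,  68.]), np.float64(0.0))
617 180 45 (array([15., 32., 93.,  0., 55.]), np.float64(0.0))
```

Run:
```python
from fk import *
r0=R.from_euler("xyz",[166.159,-20.558,16.19],degrees=True);rf=R.from_euler("xyz",[180,-25,5],degrees=True)
print((rf*r0.inv()).as_rotvec(degrees=True)/60)
for x,z in((440,300),(480,100),(480,56),(519,56),(542,67)): print(x,z,ik([x,42,z],65,5))
```

```text
[ 0.22267642 -0.03330249 -0.09629795]
440 300 (array([  4., -10., 113.,   1.,  52.]), np.float64(0.0))
480 100 (array([  3.,   7., 130.,   2.,  18.]), np.float64(0.0))
480 56 (array([  3.,  12., 133.,   4.,  10.]), np.float64(0.0))
519 56 (array([  3.,  15., 129.,   4.,  12.]), np.float64(0.0))
542 67 (array([  3.,  15., 125.,   4.,  15.]), np.float64(0.0))
```

Emit:
send_rows --pt "0.02 0.1 -0.06 0.11 -0.016 -0.048 -1" --pt "0.03 0.2 -0.14 0.223 -0.033 -0.096 -1" --pt "0.04 0.218 -0.24 0.223 -0.033 -0.096 -1" --pt "0.05 0.218 -0.34 0.223 -0.033 -0.096 -1" --pt "0.07 0.218 -0.44 0.223 -0.033 -0.096 -1" --pt "0.09 0.218 -0.54 0.223 -0.033 -0.096 -1" --pt "0.1 0.218 -0.64 0.223 -0.033 -0.096 -1" --pt "0.118 0.218 -0.74 0.223 -0.033 -0.096 -1" --pt "0.118 0.218 -0.78 0.223 -0.033 -0.096 -1" --pt "0.16 0.218 -0.788 0.223 -0.033 -0.096 -1" --pt "0.196 0.218 -0.788 0.223 -0.033 -0.096 -1" --pt "0.196 0.218 -0.788 0.223 -0.033 -0.096 -1" --pt "0.196 0.218 -0.788 0.223 -0.033 -0.096 -1"

```text
time_s: 6.2
ee_pos: [519.7, 41.8, 58.6]
ee_rot: [180.0, -25.2, 5.0]
force: [-0.2, 0.4, 0.4]
gripper_width: 0.4
gripper_force: 0.0
```

Run:
```python
from h import *
print(np.array(env.state()["qpos"]).round(0))
cv2.imwrite("pics/s2.png",cv2.resize(eyes.grab_frame("side")["pixels"][110:290,180:400][...,::-1],None,fx=3.3,fy=3.3,interpolation=cv2.INTER_CUBIC))
```

```text
[  3.  15. 129.   5.  11.  83.]
```

View pics/s2.png

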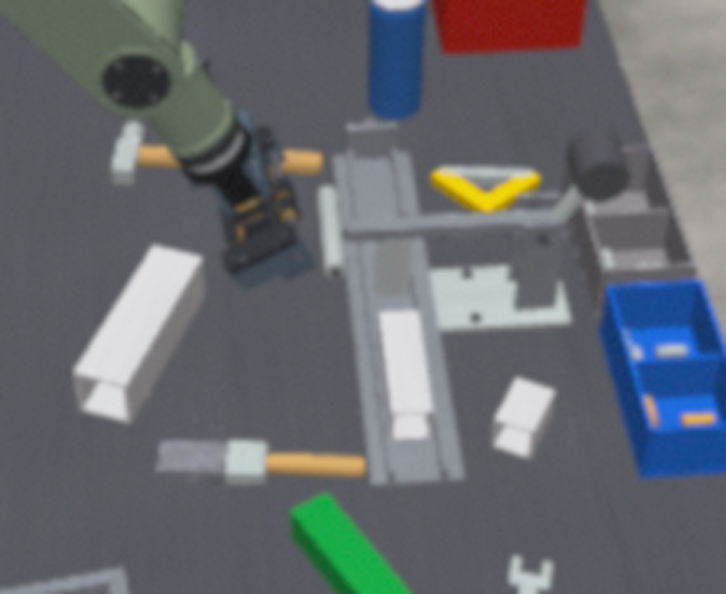

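The hand is now just short of the bar, with its fingers at (290,270) and the bar at (330,230). I'll push along the arc.

Emit:
send_rows --pt "0.025 0 0.005 0 0 0 -1" --pt "0.045 0 0.017 0 0 0 -1" --pt "0.046 0 0.038 0 0 0 -1" --pt "0.047 0 0.06 0 0 0 -1" --pt "0.05 0 0.08 0 0 0 -1" --pt "0.054 0 0.102 0 0 0 -1" --pt "0.059 0 0.123 0 0 0 -1" --pt "0.064 0 0.144 0 0 0 -1" --pt "0.064 0 0.144 0 0 0 -1"

```text
time_s: 7.38
ee_pos: [553.9, 41.8, 132.2]
ee_rot: [179.9, -25.5, 5.0]
force: [0.0, -0.6, -0.4]
gripper_width: 0.5
gripper_force: 0.4
```

Run:
```python
from h import *
f=eyes.grab_frame("side")
cv2.imwrite("pics/s3.png",cv2.resize(f["pixels"][110:290,180:400][...,::-1],None,fx=3.3,fy=3.3,interpolation=cv2.INTER_CUBIC))
```

```text
(no output)
```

View pics/s3.png

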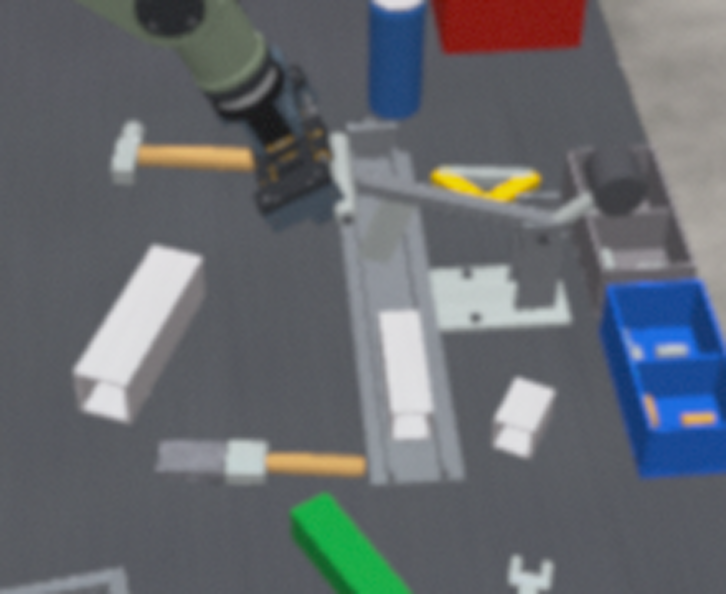

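The arm is up about 0.25 rad with the bar at (342,175) resting on the fingers. Continuing along the arc slowly.

Emit:
send_rows --pt "0.008 0 0.02 0 0 0 -1" --pt "0.015 0 0.04 0 0 0 -1" --pt "0.025 0 0.06 0 0 0 -1" --pt "0.034 0 0.079 0 0 0 -1" --pt "0.045 0 0.098 0 0 0 -1" --pt "0.056 0 0.116 0 0 0 -1" --pt "0.069 0 0.133 0 0 0 -1" --pt "0.082 0 0.15 0 0 0 -1" --pt "0.096 0 0.166 0 0 0 -1" --pt "0.111 0 0.181 0 0 0 -1" --pt "0.127 0 0.196 0 0 0 -1" --pt "0.144 0 0.21 0 0 0 -1" --pt "0.161 0 0.223 0 0 0 -1" --pt "0.179 0 0.235 0 0 0 -1" --pt "0.179 0 0.235 0 0 0 -1" --pt "0.179 0 0.235 0 0 0 -1" --pt "0.179 0 0.235 0 0 0 -1"

```text
time_s: 9.55
ee_pos: [640.5, 41.8, 246.9]
ee_rot: [180.0, -25.1, 5.0]
force: [0.4, -0.4, -0.8]
gripper_width: 0.3
gripper_force: 0.0
```

Run:
```python
from h import *
f=eyes.grab_frame("side")
cv2.imwrite("pics/s4.png",cv2.resize(f["pixels"][80:290,180:400][...,::-1],None,fx=2.8,fy=2.8,interpolation=cv2.INTER_CUBIC))
```

```text
(no output)
```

View pics/s4.png

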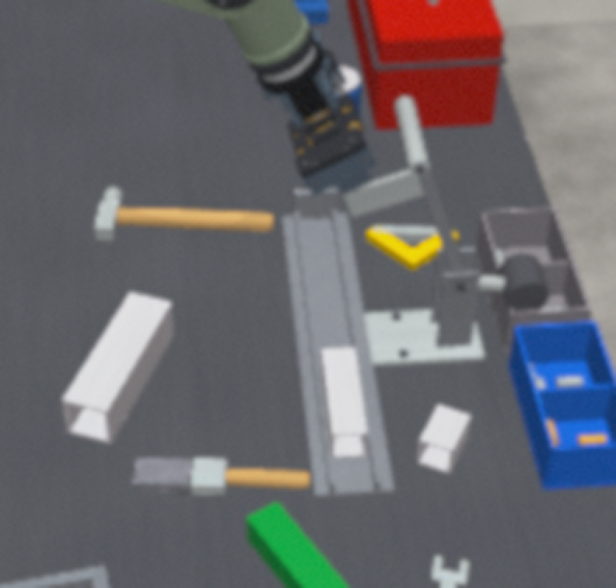

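The arm has gone over by itself, with its bar at (405,105) and the tube still before the blade. I'll back off and go behind the tube, turning the hand so the camera faces the robot side.

Emit:
send_rows --pt "-0.08 0 0.03 0 0 0 -1" --pt "-0.18 0 0.08 -0.01 0.1 0 -1" --pt "-0.24 -0.08 0.106 -0.02 0.25 0 -1" --pt "-0.24 -0.19 0.106 -0.036 0.415 0 -1" --pt "-0.24 -0.3 0.106 -0.036 0.415 0 -1" --pt "-0.24 -0.4 0.106 -0.036 0.415 0 -1" --pt "-0.24 -0.47 0.106 -0.036 0.415 0 -1" --pt "-0.24 -0.47 0.106 -0.036 0.415 0 -1" --pt "-0.24 -0.47 0.106 -0.036 0.415 0 -1"

```text
time_s: 10.72
ee_pos: [520.8, -192.5, 300.2]
ee_rot: [-179.9, -0.1, 5.0]
force: [-0.5, 0.1, -0.2]
gripper_width: 0.6
gripper_force: 0.0
```

Emit:
send_rows --pt "0 0 0 0 0 0.17 -1" --pt "0 0 0 0 0 0.34 -1" --pt "0 0 0 0 0 0.51 -1" --pt "0 0 0 0 0 0.68 -1" --pt "0 0 0 0 0 0.85 -1" --pt "0 0 0 0 0 1.0 -1" --pt "0 0 0 0 0 1.0 -1"

```text
time_s: 11.6
ee_pos: [521.0, -191.7, 300.6]
ee_rot: [180.0, -0.2, 65.0]
force: [-0.4, 0.2, -0.4]
gripper_width: 0.9
gripper_force: 0.0
```

Emit:
send_rows --pt "0 0 0 0 0 0.17 -1" --pt "0 0 0 0 0 0.34 -1" --pt "0 0 0 0 0 0.51 -1" --pt "0 0 0 0 0 0.68 -1" --pt "0 0 0 0 0 0.85 -1" --pt "0 0 0 0 0 1.0 -1" --pt "0 0 0 0 0 1.0 -1"

```text
time_s: 12.48
ee_pos: [521.0, -192.4, 300.5]
ee_rot: [180.0, -0.1, 124.8]
force: [-0.1, -0.5, -0.2]
gripper_width: 0.1
gripper_force: 0.0
```

Emit:
send_rows --pt "0.05 -0.01 0 0 0 0.17 -1" --pt "0.1 -0.01 0 0 0 0.34 -1" --pt "0.15 -0.01 -0.05 0 0 0.51 -1" --pt "0.188 -0.01 -0.12 0 0 0.68 -1" --pt "0.188 -0.01 -0.2 0 0 0.85 -1" --pt "0.188 -0.01 -0.28 0 0 0.92 -1" --pt "0.188 -0.01 -0.35 0 0 0.92 -1" --pt "0.188 -0.01 -0.36 0 0 0.92 -1" --pt "0.188 -0.01 -0.36 0 0 0.92 -1"

```text
time_s: 13.6
ee_pos: [615.6, -198.1, 121.2]
ee_rot: [-180.0, -0.1, -179.9]
force: [0.0, -0.4, 1.0]
gripper_width: 0.8
gripper_force: 0.0
```

Run:
```python
from h import *
print(np.array(env.state()["qpos"]).round(0))
f=eyes.grab_frame("side");W=cloud(f)
cv2.imwrite("pics/s5.png",cv2.resize(f["pixels"][80:290,180:400][...,::-1],None,fx=2.8,fy=2.8,interpolation=cv2.INTER_CUBIC))
m=(W[...,2]>38)&(W[...,2]<52)&(abs(W[...,0]-617)<24)&(W[...,1]>-210)&(W[...,1]<40)
print(W[m].min(0),W[m].max(0),np.percentile(W[m][:,1],[2,98]))
```

```text
[ -19.   28.   87.   -0.   64. -109.]
[ 593.06629391 -162.24446558   38.07643133] [633.08305298 -52.38121213  49.59432557] [-160.15923855  -54.05592402]
```

View pics/s5.png

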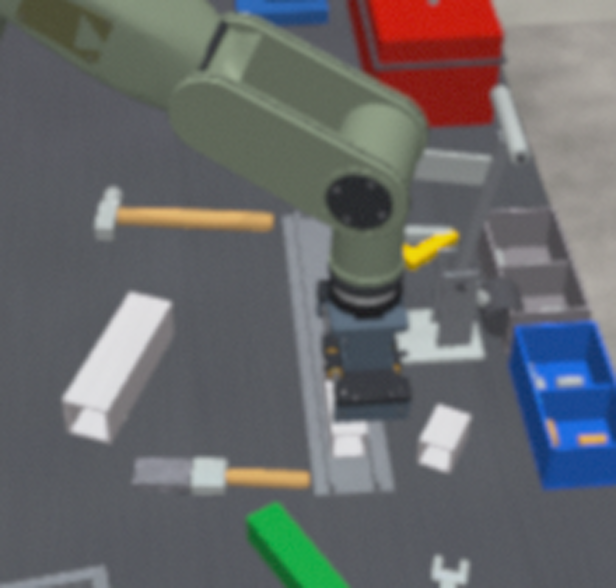

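The stop arm is fully raised, with its bar at (510,120) and blade at (455,165). The hand is above the track behind the tube, so I'll descend and push.

Emit:
send_rows --pt "0 0 -0.06 0 0 0 -1" --pt "0 0 -0.12 0 0 0 -1" --pt "0 0 -0.17 0 0 0 -1" --pt "0 0 -0.182 0 0 0 -1" --pt "0 0 -0.182 0 0 0 -1" --pt "0 0.02 -0.182 0 0 0 -1" --pt "0 0.04 -0.182 0 0 0 -1" --pt "0 0.06 -0.182 0 0 0 -1" --pt "0 0.08 -0.182 0 0 0 -1" --pt "0 0.1 -0.182 0 0 0 -1"

```text
time_s: 14.9
ee_pos: [615.5, -148.3, 29.9]
ee_rot: [-179.9, -0.1, -179.8]
force: [0.1, -4.5, 1.7]
gripper_width: 0.0
gripper_force: 2.3
```

Emit:
send_rows --pt "0 0.02 0 0 0 0 -1" --pt "0 0.045 0 0 0 0 -1" --pt "0 0.07 0 0 0 0 -1" --pt "0.001 0.1 0 0 0 0 -1" --pt "0.001 0.125 0 0 0 0 -1" --pt "0.001 0.15 0 0 0 0 -1" --pt "0.001 0.175 0 0 0 0 -1" --pt "0.002 0.2 0 0 0 0 -1" --pt "0.002 0.225 0 0 0 0 -1" --pt "0.002 0.25 0 0 0 0 -1" --pt "0.002 0.275 0 0 0 0 -1" --pt "0.003 0.3 0 0 0 0 -1" --pt "0.003 0.325 0 0 0 0 -1" --pt "0.003 0.35 0 0 0 0 -1" --pt "0.003 0.375 0 0 0 0 -1" --pt "0.004 0.4 0 0 0 0 -1" --pt "0.004 0.425 0 0 0 0 -1" --pt "0.004 0.45 0 0 0 0 -1" --pt "0.004 0.475 0 0 0 0 -1" --pt "0.004 0.49 0 0 0 0 -1"

```text
time_s: 17.4
ee_pos: [616.8, 96.9, 29.9]
ee_rot: [-179.9, -0.1, -179.7]
force: [0.9, -7.5, 5.2]
gripper_width: 0.2
gripper_force: 3.5
```

```bash
cat > m.py <<'E'
from h import *
for n in("top","side"):
    f=eyes.grab_frame(n);W=cloud(f);px=f["pixels"].astype(int).min(-1)
    m=(px>150)&(W[...,2]>35)&(W[...,2]<55)&(abs(W[...,0]-617)<22)&(W[...,1]>-100)&(W[...,1]<275)
    print(n,m.sum(),W[m].min(0).round(),W[m].max(0).round()) if m.any() else print(n,"none")
print(env.state()["ee_pos"],env.state()["force"])
E
python3 m.py
```

```text
top 78 [598. 161.  35.] [636. 249.  54.]
side none
[616.70873578  97.74554432  29.5681973 ] [ 1.63122753 -2.49350494  1.11188117]
```

Emit:
send_rows --pt "0 0.01 0 0 0 0 -1" --pt "0 0.018 0 0 0 0 -1" --pt "0 0.026 0 0 0 0 -1" --pt "0 0.032 0 0 0 0 -1" --pt "0 0.038 0 0 0 0 -1" --pt "0 0.042 0 0 0 0 -1" --pt "0 0.046 0 0 0 0 -1" --pt "0 0.05 0 0 0 0 -1"

```text
time_s: 18.5
ee_pos: [616.6, 121.0, 29.4]
ee_rot: [-179.9, -0.2, -179.8]
force: [-0.1, -5.3, 4.1]
gripper_width: 0.5
gripper_force: 3.2
```

Emit:
send_rows --pt "0 0.003 0 0 0 0 -1" --pt "0 0.006 0 0 0 0 -1" --pt "0 0.009 0 0 0 0 -1"

```text
time_s: 18.88
ee_pos: [616.6, 125.5, 29.4]
ee_rot: [-179.9, -0.2, -179.8]
force: [0.4, -5.7, 5.3]
gripper_width: 0.4
gripper_force: 3.2
```

Emit:
send_rows --pt "0 0.003 0 0 0 0 -1" --pt "0 0.006 0 0 0 0 -1" --pt "0 0.008 0 0 0 0 -1"

```text
time_s: 19.25
ee_pos: [616.6, 129.5, 29.5]
ee_rot: [-179.9, -0.2, -179.8]
force: [1.0, -5.8, 4.1]
gripper_width: 0.8
gripper_force: 3.2
```

Emit:
send_rows --pt "0 0.003 0 0 0 0 -1" --pt "0 0.006 0 0 0 0 -1" --pt "0 0.006 0 0 0 0 -1"

```text
time_s: 19.62
ee_pos: [616.6, 130.1, 29.5]
ee_rot: [-179.7, -0.2, -179.7]
force: [0.4, -12.8, 5.3]
gripper_width: 0.4
gripper_force: 6.7
```

```bash
python3 m.py
```

```text
top 26 [598. 176.  36.] [635. 275.  52.]
side 1 [613. 113.  36.] [613. 113.  36.]
[616.62933977 130.14650021  29.52016117] [  1.11684625 -12.71797126   4.56495807]
```

The force has doubled and the tool has stalled, so the tube is butted on the stop. I'll back off and check.

Emit:
send_rows --pt "0 -0.01 0 0 0 0 -1" --pt "0 -0.04 0 0 0 0 -1" --pt "0 -0.08 0 0 0 0 -1" --pt "0 -0.1 0.08 0 0 0 -1" --pt "-0.02 -0.1 0.18 0 0 0 -1" --pt "-0.1 -0.16 0.25 0 0 0 -1" --pt "-0.2 -0.25 0.28 0 0 0 -1" --pt "-0.3 -0.35 0.28 0 0 0 -1" --pt "-0.4 -0.45 0.28 0 0 0 -1" --pt "-0.4 -0.55 0.28 0 0 0 -1" --pt "-0.4 -0.55 0.28 0 0 0 -1" --pt "-0.4 -0.55 0.28 0 0 0 -1"

```text
time_s: 21.22
ee_pos: [416.7, -141.9, 169.3]
ee_rot: [180.0, -0.1, -179.9]
force: [-0.4, 0.6, 0.2]
gripper_width: 0.7
gripper_force: 0.0
```

```bash
python3 m.py
python3 - <<'E'
from h import *
f=eyes.grab_frame("top");cv2.imwrite("pics/t6.png",cv2.resize(f["pixels"][85:290,110:380][...,::-1],None,fx=2.7,fy=2.7,interpolation=cv2.INTER_CUBIC))
E
```

```text
top 456 [597. 142.  35.] [636. 275.  53.]
side 255 [595. 130.  35.] [634. 275.  52.]
[ 417.20328975 -140.78934656  169.17927171] [-0.82238324  0.76887177 -0.53628439]
```

View pics/t6.png

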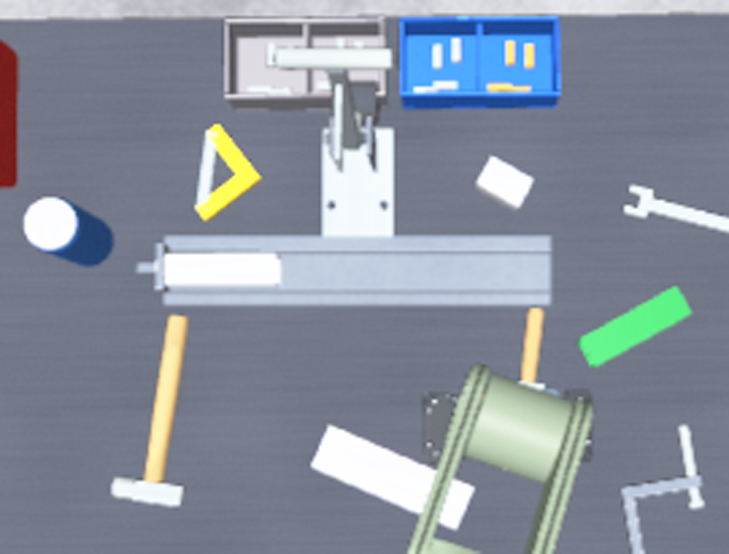

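The tube (165–280, 268) sits flush against the stop, the arm is raised and everything else is where it was. Handing in.

```bash
python3 -c "
from workcell import env
print(env.job_done())"
```

```text
the job is handed in; nothing more can be done
None
```

The stop arm stays raised by itself and the tube is butted on the end stop; the job is handed in at about 21 s of the 58 s allowed, and no verdict was returned.

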